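# Lay the new book down on the pressing board

### The job

Two freshly bound books stand on the pressing board: push the taller, thicker one over, away from the robot, so that it falls flat on the board with its top edge towards the wooden fence, then push it along until that edge lies flush and square against the fence. Only push it, never lift it, and leave the small book standing and everything else where it is.

Things in the scene. Friction and masses are not known exactly. Their poses are not given: they have to be found in the camera images.
- board: Fixed plywood pressing board, 360 x 360 mm, 12 mm thick, on the table; origin under its centre, at table height. Its +x points away from the robot (yaw within 0.3 rad). A dark wooden fence 30 mm deep runs along its whole far (+x) edge, 20 mm above the board's top; the fence face towards the robot is the plane x = +150 mm in the board's frame.
- book: Taller, thicker leather book, loose, stiff (does not open), 0.3 to 0.6 kg, standing on its tail on the board's near half, left or right: 34 mm thick along its x (within 0.15 rad of the board's x), 120 mm wide along y (spine at +y), 170 mm high along z. Origin: centre of its tail (bottom) end, 12 mm above the table standing, 29 mm lying. Tips over after about 11 degrees.
- book_head (a point): Centre of the book's head (top end), 170 mm above its origin along its z. Pushed near its top the book goes over its lower far edge and then falls by itself, z towards the fence, its head ending some 20 to 75 mm short of the fence. A skew book jams at the fence rather than squaring itself: push it square on the way (two fingertips apart, or off centre).
- notebook: The small book, standing beside the tall one in the other place: 26 mm thick (x), 80 mm wide (y), 115 mm high (z), origin in the centre of its bottom edge. To stay as it is.
- spool: Thread spool, 40 mm across and 40 mm high, standing on the board between the small book and the fence; origin in the centre of its underside. To stay as it is.
- pot: Open white paste pot, 90 mm across, 95 mm high, on the table left of the board; origin in the centre of its underside. To stay as it is.
- jar: Glass jar with a lid, 64 mm across, 80 mm high, left of the board; origin in the centre of its underside. To stay as it is.
- box: Closed wooden box, 134 x 94 mm, 45 mm high, right of the board; origin in the centre of its underside. To stay as it is.
- weight: Steel press weight, 100 x 50 x 35 mm with a 25 mm knob on top, right of the board; origin in the centre of its underside. To stay as it is.
Things that resemble listed ones, but are neither listed nor needed, are in the scene too. There is more than one size of the notebook; the job needs the largest. What is shaped like the book but blue is not meant.

How it is judged:
By the outcome, as a careful person would: the job done as asked, in the order asked, and still so for the second after the job is handed in, with the robot touching nothing.
It also fails if it takes over 48 s, if anything falls off the work surface, if the arm or the gripper's body presses on something with over 40 N, if the wrist force passes 120 N, or if a joint passes its speed limit or range.

### The arm

A 7-joint arm with a two-finger parallel gripper is mounted at the origin on the work surface. World frame = base frame: x ahead of the robot, y to its left, z up, the work surface at z = 0. Lengths are in m, angles in rad, forces in N, time in s.
With the tool pointing down it reaches from about 0.4 to 0.85 m from the base axis. Payload 10.4 kg.
Tool frame: the origin (TCP) lies midway between the tips of the shut fingers; the grasp point (between the pads) lies 19 mm behind it; z points along the fingers, y is the line along which they close (so a half turn about z gives the same grasp; the last joint's range is limited). The gripper opens to 87 mm and grips with 3 to 60 N. Pads are 19 mm wide; open, the fingers measure 117 mm over their backs; the gripper's body (75 mm by 190 mm) begins 51 mm behind the grasp point.
Start: joints at [1.13, 0.332, -0.065, 1.46, 0.022, 1.35, -0.088], TCP at [0.254, -0.571, 0.223] pointing down, gripper open.
Joint ranges: [-2.6, 2.6], [-0.5, 2.12], [-1.47, 1.34], [0.16, 2.42], [-1.27, 4.41], [0.06, 2.06], [-2.6, 2.6]. Speed limits (rad/s): [2.22, 2.22, 2.79, 2.79, 3.14, 3.14, 3.14].

### API

Orientations are given as a unit quaternion [x, y, z, w].
In Python, from bench import r gives the robot as it stands.
- The arm moves only by the tool arm_command, never from a script. Its argument "moves" is one flat list of numbers, 4 for each row, row after row: the shift along the tool's x, y, z in cm, then the turn about the tool's z in degrees. A call has 1 to 12 rows; each row shifts and turns the commanded pose from where the row before left it, along the tool's axes as they then stand; what a row does not reach is not made up. A row lasts 1/12 s, in which the tool goes at most 41.7 mm and 7.16 degrees, less where a joint would pass 70% of its speed; a pose out of reach is approached as far as the arm can. A call with a gripper value outside its range is refused whole. "fingers" is the opening in per cent of the stroke, from 0 (shut) to 100 (fully open), set as the call begins (left out, the last holds). The fingers move at their own pace and stop on an object; "squeeze" is the grip in N (left out, the last holds). Time passes only in rows, so rows that do not move let the fingers close. It gives the time, the measured TCP pose, the force, the opening and the grip force at its end, in the units of the state.
- r.read_state(): the state, without advancing time (a new reading comes with each control period).
- r.camera(name): name is "side" or "top" or "wrist"; returns the picture (420x560x3 uint8, red, green, blue); there is no depth.
- r.camera_info(name): a dict with "fx", "fy", "cx", "cy" (pixels), "origin" and "attitude" of the camera in the world. Camera axes: x right, y up, looking along -z (the intrinsics and any distortion apply to the point x, -y, -z); pixel columns grow to the right and rows downward; lengths in m; the calibration is good to about 2 mm. The wrist camera is an equidistant fisheye: a pixel r from the principal point sees the ray r / f radians off the axis. A picture is of the moment at which its call begins: read the wrist's pose just before it. camera_info takes no time and is no camera call; for the wrist camera it gives the pose at the moment of the call.
- r.close_job(): hands the job in; it is judged then, once.
The state is a dict: "time": time; "joint_positions": joint angles; "joint_vel": joint speeds; "joint_torque": joint torques, N m; "ee_pos": TCP position; "eef_rot": TCP orientation; "ft_force": force on the tool from outside, world axes, zero at the start; "torque": the same for the moment, N m; "width": finger opening in m; "grip_force": force on a finger pad.
Only numpy, scipy, OpenCV 4.12 (cv2) and the standard library are available. Lean on these libraries where they do the work, as an engineer would, in place of code of your own. Each camera call takes 0.05 s, during which the arm holds its last target. There are 200 camera calls.

## Working session

There is one attempt and no reset: what is moved stays moved. The work goes in short steps, Python scripts to look and compute and a tool call to move; the robot and the scene stay as the last step left them, time stands still between calls to the robot, and variables do not carry over. Pictures are saved under pics/ and viewed, at most 10 in all, crops included, and the job is handed in when it is done.

Besides the shell and the picture viewer there is one more tool, called after "Request:" by a JSON object that holds its "api" and its "payload". arm_command: Moves the arm, as the interface text tells. Its arguments: {"type":"object","properties":{"moves":{"type":"array"},"fingers":{"type":"number"},"squeeze":{"type":"number"}},"required":["moves"]}

```bash
ls; mkdir -p pics
python3 - <<'E'
from bench import r
import cv2,numpy as np
s=r.read_state();print(s['time'],s['ee_pos'],s['eef_rot'],s['width'])
for n in('top','side'):
    cv2.imwrite(f'pics/{n}0.png',r.camera(n)[:,:,::-1]);print(n,r.camera_info(n))
E
```

```text
pics
0.0 [ 0.25342841 -0.57087827  0.22176017] [ 9.78252857e-01  2.07414631e-01 -1.95119107e-04 -6.93559842e-04] 0.08726555582408455
top {'fx': 455.135081754306, 'fy': 455.135081754306, 'cx': 277.41275295454756, 'cy': 205.96876035812278, 'origin': array([0.42792753, 0.01596932, 1.17995355]), 'attitude': array([-0.04026722,  0.0355172 ,  0.71382008, -0.69826784])}
side {'fx': 390.03083785593236, 'fy': 390.03083785593236, 'cx': 283.2232536916041, 'cy': 212.5502032144583, 'origin': array([0.39704874, 0.60116513, 0.70690857]), 'attitude': array([-0.05047833,  0.38929337,  0.91361363, -0.10589026])}
```

View pics/top0.png

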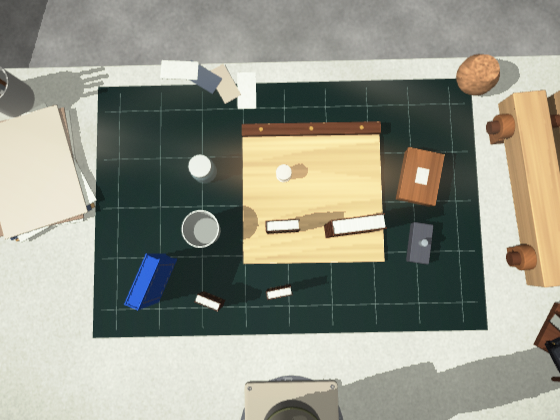

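View pics/side0.png

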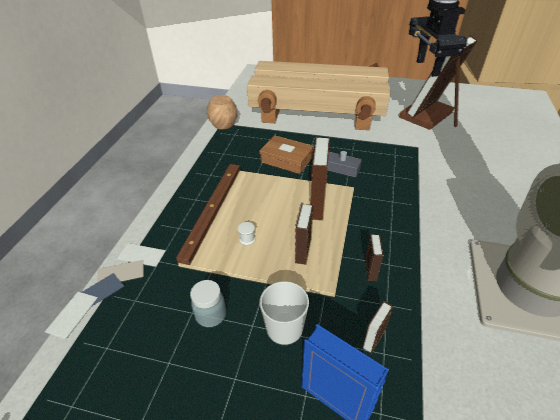

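Top view: up is +x and left is +y. The tall book's head is at about (357,226), the notebook at (283,226), the spool at (284,173) and the fence at rows 123–135. Box and weight are to the right. Next I'll measure these.

```bash
cat > h.py <<'E'
import cv2,numpy as np
from scipy.spatial.transform import Rotation as R
def ray(ci,px):
    px=np.atleast_2d(np.asarray(px,float))
    d=np.c_[(px[:,0]-ci['cx'])/ci['fx'],-(px[:,1]-ci['cy'])/ci['fy'],-np.ones(len(px))]
    return R.from_quat(ci['attitude']).apply(d)
def onz(ci,px,z):
    d=ray(ci,px);o=ci['origin'];return o+d*((z-o[2])/d[:,2])[:,None]
def proj(ci,P):
    p=R.from_quat(ci['attitude']).inv().apply(np.atleast_2d(P)-ci['origin'])
    return np.c_[ci['cx']+ci['fx']*p[:,0]/-p[:,2],ci['cy']-ci['fy']*p[:,1]/-p[:,2]]
E
python3 - <<'E'
from bench import r
from h import *
ci=r.camera_info('top');im=cv2.imread('pics/top0.png')
print(ci['attitude'])
hsv=cv2.cvtColor(im,cv2.COLOR_BGR2HSV)
white=((hsv[...,1]<45)&(hsv[...,2]>170)).astype(np.uint8)
for nm,(x0,y0,x1,y1),z in(('book',(320,205,390,245),.182),('note',(260,212,305,240),.127),('spool',(270,160,297,185),.052)):
    m=np.zeros_like(white);m[y0:y1,x0:x1]=white[y0:y1,x0:x1]
    c=max(cv2.findContours(m,0,2)[0],key=cv2.contourArea)
    b=cv2.boxPoints(cv2.minAreaRect(c));w=onz(ci,b,z)[:,:2]
    print(nm,b.round(1).tolist(),'\n',w.round(4).tolist(),'c',w.mean(0).round(4),np.linalg.norm(np.diff(w,axis=0),axis=1).round(4))
# fence lower edge (brown->plywood) & board edges
v=hsv[...,2].astype(int)
pts=[]
for x in range(250,378,8):
    col=v[124:150,x]; pts.append((x,124+np.argmax(np.diff(col))+.5))
print(pts)
P=np.array(pts); 
for z in(.032,.012):
    w=onz(ci,P,z);k=np.polyfit(w[:,1],w[:,0],1);print('fence',z,'x=%.4f*y+%.4f'%tuple(k),'rms',np.std(w[:,0]-np.polyval(k,w[:,1])), 'yaw',-np.arctan(k[0]))
for nm,b in(('board corners',[(242,264),(384.5,262)]),):print(nm,onz(ci,b,.012).round(4))
print('fence top corners',onz(ci,[(241.5,124),(381,122)],.032).round(4))
big=cv2.resize(im[110:275,230:450],None,fx=3.6,fy=3.6,interpolation=cv2.INTER_CUBIC);cv2.imwrite('pics/crop0.png',big)
E
```

```text
[-0.04026722  0.0355172   0.71382008 -0.69826784]
book [[332.3999938964844, 220.60000610351562], [383.1000061035156, 213.89999389648438], [384.79998779296875, 227.0], [334.1000061035156, 233.60000610351562]] 
 [[0.5005, -0.0985], [0.5126, -0.2102], [0.4838, -0.2126], [0.4718, -0.1013]] c [ 0.4922 -0.1557] [0.1123 0.0288 0.112 ]
note [[266.6000061035156, 221.1999969482422], [297.79998779296875, 219.60000610351562], [298.29998779296875, 228.8000030517578], [267.1000061035156, 230.3000030517578]] 
 [[0.5065, 0.0476], [0.5085, -0.0248], [0.4872, -0.0253], [0.4852, 0.047]] c [0.4968 0.0111] [0.0725 0.0213 0.0723]
spool [[276.0, 164.0], [290.0, 164.0], [290.0, 181.0], [276.0, 181.0]] 
 [[0.6557, 0.0235], [0.6549, -0.0117], [0.6117, -0.0107], [0.6125, 0.0244]] c [0.6337 0.0064] [0.0352 0.0433 0.0351]
[(250, np.float64(136.5)), (258, np.float64(136.5)), (266, np.float64(135.5)), (274, np.float64(135.5)), (282, np.float64(135.5)), (290, np.float64(135.5)), (298, np.float64(135.5)), (306, np.float64(135.5)), (314, np.float64(135.5)), (322, np.float64(134.5)), (330, np.float64(134.5)), (338, np.float64(134.5)), (346, np.float64(134.5)), (354, np.float64(134.5)), (362, np.float64(134.5)), (370, np.float64(134.5))]
fence 0.032 x=0.0066*y+0.7336 rms 0.0007656456120605912 yaw -0.006592331293455158
fence 0.012 x=0.0066*y+0.7390 rms 0.0007789849254680037 yaw -0.006592331293459111
board corners [[ 0.4071  0.1159  0.012 ]
 [ 0.4044 -0.2467  0.012 ]]
fence top corners [[ 0.767   0.1107  0.032 ]
 [ 0.7637 -0.2499  0.032 ]]
```

View pics/crop0.png

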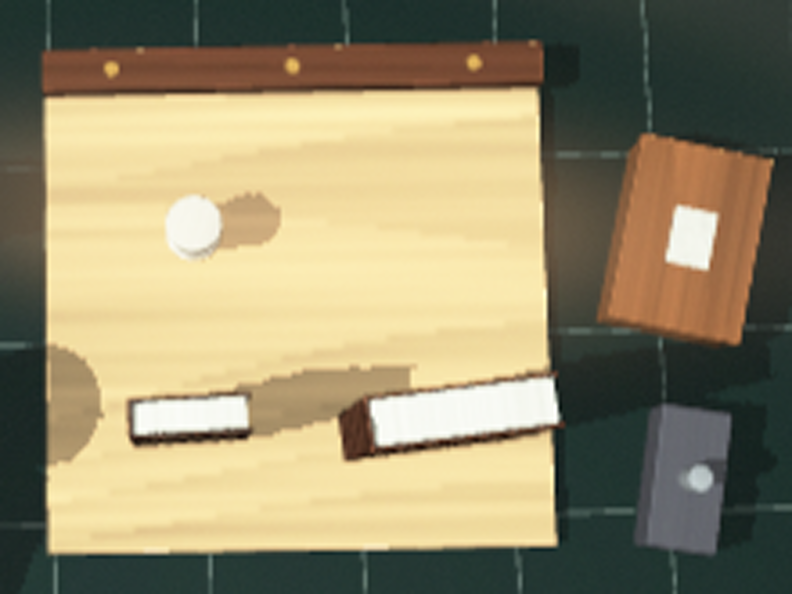

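Book: head centre about (0.492, -0.156), yaw about +0.108. Board yaw is about -0.007 and the fence face is at x≈0.736. The 34/120 mm sizes and the 330 mm board-edge-to-fence distance agree. Now I'll turn the tool to the book's yaw and go behind it.

Request:
{"api": "arm_command", "payload": {"moves": [0, 0, 0, 5.9, 0, 0, 0, 5.9, 0, 0, 0, 5.9, 1, -1.77, 0, 0, 1, -1.77, 0, 0, 1, -1.77, 0, 0, 1, -1.77, 0, 0, 1, -1.77, 0, 0, 1, -1.77, 0, 0, 1, -1.77, 0, 0, 1, -1.77, 0, 0, 1, -1.77, 0, 0], "fingers": 80}}

```text
time: 1.1
ee_pos: [0.3259, -0.402, 0.2222]
eef_rot: [0.999, 0.054, -0.0, -0.0]
ft_force: [0.7, 0.4, -0.1]
width: 0.0698
grip_force: 0.0
```

Request:
{"api": "arm_command", "payload": {"moves": [1, -1.77, 0, 0, 1, -1.77, 0, 0, 1, -1.77, 0, 0, 1, -1.77, 0, 0, 1, -1.77, 0, 0, 1, -1.77, 0, 0, 1, -1.77, 0, 0, 1, -1.77, 0, 0, 1, -1.77, 0, 0, 1, -1.77, 0, 0, 1, -1.77, 0, 0, 0, 0, 0, 0]}}

```text
time: 2.1
ee_pos: [0.4154, -0.1937, 0.2225]
eef_rot: [0.998, 0.057, 0.0, -0.0]
ft_force: [0.2, 0.3, -0.0]
width: 0.0695
grip_force: 0.0
```

Request:
{"api": "arm_command", "payload": {"moves": [0.9, -1.45, 0, 0, 0.9, -1.45, 0, 0, 0, 0, 1.4, 0, 0, 0, 1.4, 0, 0, 0, 1.4, 0, 0, 0, 1.4, 0, 0, 0, 0, 0, 0, 0, 0, 0]}}

```text
time: 2.77
ee_pos: [0.4282, -0.1669, 0.1662]
eef_rot: [0.999, 0.054, -0.001, -0.0]
ft_force: [0.4, -0.2, -0.1]
width: 0.0695
grip_force: 0.0
```

Run:
```python
from bench import r
from h import *
print(r.read_state()['ee_pos'])
a=r.camera('top')[:,:,::-1];b=r.camera('side')[:,:,::-1]
cv2.imwrite('pics/1.png',np.hstack([cv2.resize(a[110:275,220:440],(400,300)),cv2.resize(b[100:325,180:480],(400,300))]))
```

```text
[ 0.42815803 -0.16690821  0.16621108]
```

View pics/1.png

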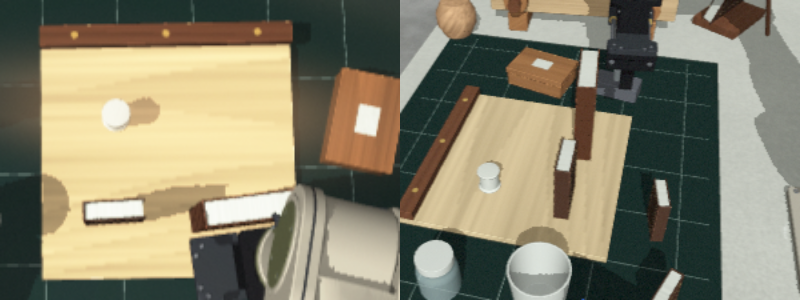

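The gripper is behind the tall book (head at crop pixel (240,210)), and the book is still standing. Now I'll push the top over.

Request:
{"api": "arm_command", "payload": {"moves": [0.7, 0, 0, 0, 0.7, 0, 0, 0, 0.7, 0, 0, 0, 0.7, 0, 0, 0, 0.7, 0, 0, 0, 0.7, 0, 0, 0, 0.7, 0, 0, 0, 0.7, 0, 0, 0, 0.7, 0, 0, 0, 0.7, 0, 0, 0]}}

```text
time: 3.7
ee_pos: [0.499, -0.1591, 0.1665]
eef_rot: [0.999, 0.054, 0.0, 0.0]
ft_force: [0.2, -0.9, 0.6]
width: 0.0699
grip_force: 0.0
```

Request:
{"api": "arm_command", "payload": {"moves": [0.6, 0, 0, 0, 0.6, 0, 0, 0, 0, 0, 0, 0, 0, 0, 0, 0, 0, 0, 0, 0, 0, 0, 0, 0, 0, 0, 0, 0, 0, 0, 0, 0, 0, 0, 0, 0]}}

```text
time: 4.45
ee_pos: [0.5101, -0.158, 0.1666]
eef_rot: [0.999, 0.054, 0.0, 0.0]
ft_force: [-0.5, -0.1, -0.2]
width: 0.07
grip_force: 0.0
```

Run:
```python
from bench import r
from h import *
print(r.read_state()['ee_pos'])
a=r.camera('top')[:,:,::-1];b=r.camera('side')[:,:,::-1]
cv2.imwrite('pics/t2.png',a);cv2.imwrite('pics/s2.png',b)
cv2.imwrite('pics/2.png',np.hstack([cv2.resize(a[110:275,220:440],(400,300)),cv2.resize(b[100:325,180:480],(400,300))]))
```

```text
[ 0.51012297 -0.15802229  0.16663955]
```

View pics/2.png

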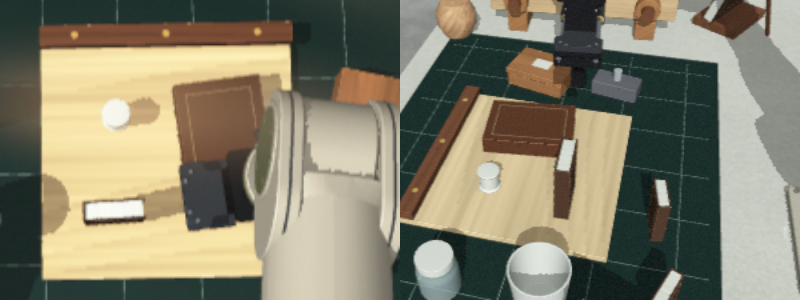

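The book has fallen flat, head towards the fence; the notebook and spool are untouched. I'll back off, turn square to the board and re-measure.

Request:
{"api": "arm_command", "payload": {"moves": [-2, 0, 0, 0, -2, 0, 0, 0, -2, 0, 0, 0, -2, 0, 0, 0, 0, 0, 0, 3.3, 0, 0, 0, 3.3, 0, 0, 0, 0]}}

```text
time: 5.13
ee_pos: [0.4305, -0.1668, 0.1668]
eef_rot: [1.0, -0.005, 0.0, 0.0]
ft_force: [-0.4, 0.8, 0.1]
width: 0.0694
grip_force: 0.0
```

Run:
```python
from bench import r
from h import *
s=r.read_state();print(s['ee_pos'],s['eef_rot'])
a=np.ascontiguousarray(r.camera('top')[:,:,::-1]);b=r.camera('side')[:,:,::-1]
cv2.imwrite('pics/t3.png',a);cv2.imwrite('pics/s3.png',b)
cv2.imwrite('pics/3.png',np.vstack([np.hstack([cv2.resize(a[130:250,300:390],(400,533),interpolation=cv2.INTER_CUBIC),cv2.resize(b[150:283,220:320],(400,533),interpolation=cv2.INTER_CUBIC)])]))
```

```text
[ 0.43051526 -0.16681253  0.16679595] [ 9.99988631e-01 -4.75432301e-03  2.42850215e-04  2.73076241e-04]
```

View pics/3.png

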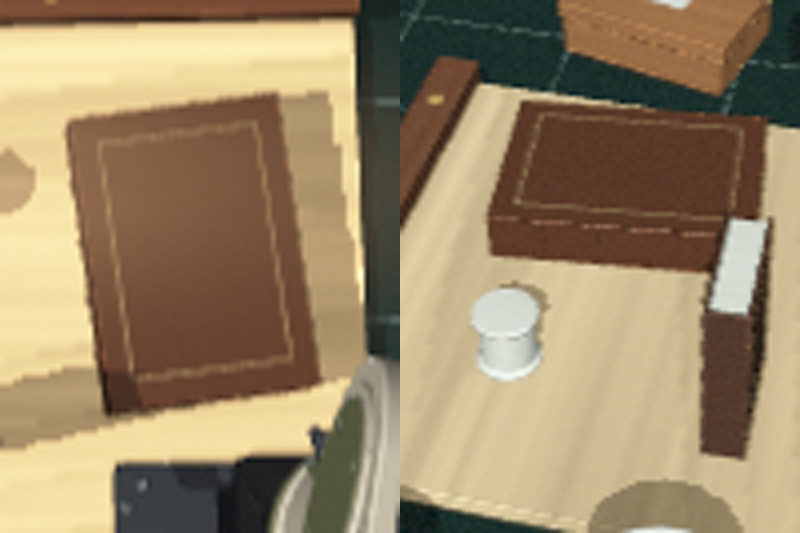

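The book lies flat; its top-cover corners in the top crop are (68,122), (277,94), (318,383) and (107,412). The gripper is clear of it.

Run:
```python
from bench import r
from h import *
ci=r.camera_info('top')
c=np.array([(68,122),(277,94),(318,383),(107,412)])/4.444+[300,130]
w=onz(ci,c,.046)[:,:2];print(w.round(4).tolist(),np.linalg.norm(w-np.roll(w,-1,0),axis=1).round(4))
for i,j in((3,0),(2,1)):d=w[j]-w[i];print('yaw',np.arctan2(d[1],d[0]))
print('centre',w.mean(0))
```

```text
[[0.6715, -0.0764], [0.685, -0.196], [0.5192, -0.2121], [0.5055, -0.0932]] [0.1204 0.1666 0.1197 0.1669]
yaw 0.10095047466431623
yaw 0.09691195057162276
centre [ 0.59527003 -0.14439532]
```

Request:
{"api": "arm_command", "payload": {"moves": [0, -1.2, 2.3, 0, 0, 0, 2.3, 0, 0, 0, 2.3, 0, 0, 0, 2.3, 0, 0, 0, 2.3, 0, 0, 0, 2.3, 0, 1.5, 0, 0, 0, 1.5, 0, 0, 0, 1, 0, 0, 0, 0, 0, 0, 0, 0, 0, 0, 0]}}

```text
time: 6.15
ee_pos: [0.471, -0.1546, 0.0285]
eef_rot: [1.0, -0.002, -0.0, -0.0]
ft_force: [-0.4, 0.0, 0.1]
width: 0.0696
grip_force: 0.0
```

Request:
{"api": "arm_command", "payload": {"moves": [0.5, 0, 0, 0, 0.5, 0, 0, 0, 0.5, 0, 0, 0, 0.5, 0, 0, 0, 0.5, 0, 0, 0, 0.5, 0, 0, 0, 0.5, 0, 0, 0, 0.5, 0, 0, 0, 0.5, 0, 0, 0, 0.5, 0, 0, 0, 0.5, 0, 0, 0, 0.5, 0, 0, 0]}}

```text
time: 7.15
ee_pos: [0.5312, -0.1552, 0.0285]
eef_rot: [1.0, -0.003, -0.0, 0.0]
ft_force: [-2.6, 1.5, 1.3]
width: 0.07
grip_force: 1.7
```

Run:
```python
from bench import r
from h import *
s=r.read_state();print(s['ee_pos'],s['eef_rot'],s['ft_force'])
a=np.ascontiguousarray(r.camera('top')[:,:,::-1]);b=r.camera('side')[:,:,::-1]
cv2.imwrite('pics/4.png',np.vstack([np.hstack([cv2.resize(a[120:240,300:390],(400,533),interpolation=cv2.INTER_CUBIC),cv2.resize(b[150:283,220:320],(400,533),interpolation=cv2.INTER_CUBIC)])]))
```

```text
[ 0.53121589 -0.15522398  0.02849168] [ 9.99995064e-01 -3.14171625e-03 -4.90818355e-05  1.19828626e-05] [-2.63023577  1.50754696  1.3172728 ]
```

View pics/4.png

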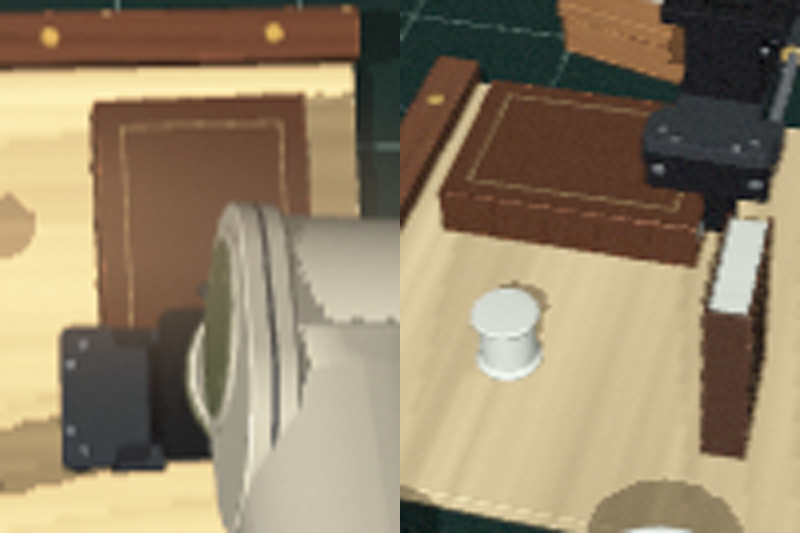

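The book is almost square: its head edge in the crop runs (93,104)–(305,95) and the fence foot (0,68)–(358,62). I'll fit those edges numerically.

```bash
cat >> h.py <<'E'
def edge(a,cols,r0,r1,sign):
    # subpixel row of strongest vertical gradient (sign +: dark->bright downward)
    g=cv2.GaussianBlur(a[...,1].astype(float),(5,1),0)  # green channel
    out=[]
    for x in cols:
        d=sign*np.diff(g[r0:r1,x]);d[d<0]=0;i=d.argmax();k=np.arange(max(i-1,0),min(i+2,len(d)))
        out.append((x,r0+.5+(k*d[k]).sum()/d[k].sum()))
    return np.array(out)
def fit(ci,p,z):
    w=onz(ci,p,z);k=np.polyfit(w[:,1],w[:,0],1);e=w[:,0]-np.polyval(k,w[:,1])
    g=abs(e)<2*e.std()+1e-4;k=np.polyfit(w[g,1],w[g,0],1);return k,e[g].std()
def report(r):
    ci=r.camera_info('top');a=r.camera('top')[:,:,::-1].copy()
    kf,ef=fit(ci,edge(a,range(250,372,2),129,141,1),.012)
    kh,eh=fit(ci,edge(a,range(324,367),136,150,-1),.046)
    print('fence',kf,ef,'head',kh,eh)
    for y in(-.09,-.145,-.2):print(y,'gap mm',1e3*(np.polyval(kf,y)-np.polyval(kh,y)))
    return a
E
python3 - <<'E'
from bench import r
from h import *
report(r)
E
```

```text
fence [0.00642437 0.73850828] 0.0003368849821503839 head [-0.01093895  0.7107301 ] 0.00016031928164521726
-0.09 gap mm 26.215482073700834
-0.145 gap mm 25.260499633877664
-0.2 gap mm 24.305517194054605
```

Request:
{"api": "arm_command", "payload": {"moves": [0.4, 0, 0, 0, 0.4, 0, 0, 0, 0.4, 0, 0, 0, 0.4, 0, 0, 0, 0.3, 0, 0, 0, 0, 0, 0, 0]}}

```text
time: 7.8
ee_pos: [0.5506, -0.1554, 0.0286]
eef_rot: [1.0, -0.003, 0.0, 0.0]
ft_force: [-0.4, -0.2, 0.8]
width: 0.0696
grip_force: 0.0
```

Run:
```python
from bench import r
from h import *
s=r.read_state();print(s['ee_pos'],s['eef_rot'],s['ft_force'])
report(r)
```

```text
[ 0.55063547 -0.15541406  0.02856894] [ 9.99994911e-01 -3.15762741e-03  4.54753805e-04  2.04787061e-05] [-0.39255285 -0.20011128  0.81437909]
 ** On entry to DLASCL parameter number  4 had an illegal value
 ** On entry to DLASCL parameter number  4 had an illegal value
 ** On entry to DLASCL parameter number  4 had an illegal value
 ** On entry to DLASCL parameter number  4 had an illegal value
 ** On entry to DLASCL parameter number  5 had an illegal value
 ** On entry to DLASCL parameter number  4 had an illegal valueh.py:18: RuntimeWarning: invalid value encountered in scalar divide
  out.append((x,r0+.5+(k*d[k]).sum()/d[k].sum()))
Traceback (most recent call last):
  File "h.py", line 26, in report
    kh,eh=fit(ci,edge(a,range(324,367),136,150,-1),.046)
          ~~~^^^^^^^^^^^^^^^^^^^^^^^^^^^^^^^^^^^^^^^^^^^
  File "h.py", line 21, in fit
    w=onz(ci,p,z);k=np.polyfit(w[:,1],w[:,0],1);e=w[:,0]-np.polyval(k,w[:,1])
                    ~~~~~~~~~~^^^^^^^^^^^^^^^^^
numpy.linalg.LinAlgError: SVD did not converge in Linear Least Squares
```

The gap is now hidden behind the cover edge in the top view, so I'll creep in and watch the force.

Request:
{"api": "arm_command", "payload": {"moves": [0.15, 0, 0, 0, 0.15, 0, 0, 0, 0.15, 0, 0, 0, 0, 0, 0, 0]}}

```text
time: 8.18
ee_pos: [0.5544, -0.1555, 0.0286]
eef_rot: [1.0, -0.003, 0.0, 0.0]
ft_force: [-4.3, -0.0, 2.4]
width: 0.0697
grip_force: 1.6
```

Request:
{"api": "arm_command", "payload": {"moves": [0.1, 0, 0, 0, 0.1, 0, 0, 0]}}

```text
time: 8.35
ee_pos: [0.5561, -0.1555, 0.0285]
eef_rot: [1.0, -0.003, -0.0, 0.0]
ft_force: [-3.6, -0.0, 2.6]
width: 0.0692
grip_force: 2.1
```

Request:
{"api": "arm_command", "payload": {"moves": [0.1, 0, 0, 0, 0.1, 0, 0, 0]}}

```text
time: 8.52
ee_pos: [0.5571, -0.1555, 0.0283]
eef_rot: [1.0, -0.003, -0.001, 0.0]
ft_force: [-13.1, -0.8, 8.2]
width: 0.0701
grip_force: 6.4
```

Run:
```python
from bench import r
from h import *
s=r.read_state();print(s['ee_pos'],s['ft_force'],s['torque'])
a=r.camera('top')[:,:,::-1];b=r.camera('side')[:,:,::-1]
cv2.imwrite('pics/5.png',np.hstack([cv2.resize(a[110:170,310:390],(400,300),interpolation=cv2.INTER_CUBIC),cv2.resize(b[160:220,200:280],(400,300),interpolation=cv2.INTER_CUBIC)]))
```

```text
[ 0.55711035 -0.15551006  0.02832442] [-13.0549826   -0.83904302   8.16307547] [ 0.14419556  2.69957958 -0.02690017]
```

View pics/5.png

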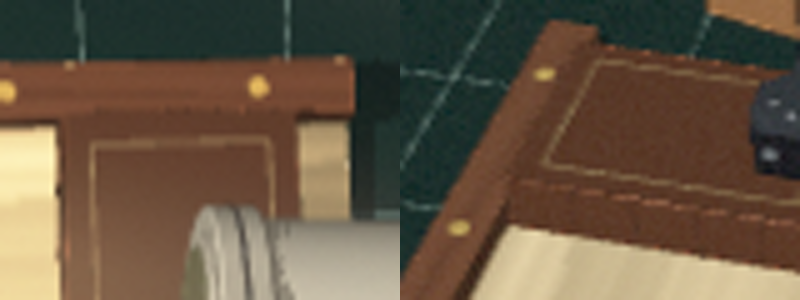

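Contact with the fence: the side view shows the head meeting the fence with no light gap, and force is 13 N with negligible yaw moment. I'll seat it slightly more, then back off.

Request:
{"api": "arm_command", "payload": {"moves": [0.1, 0, 0, 0, 0, 0, 0, 0, 0, 0, 0, 0]}}

```text
time: 8.87
ee_pos: [0.5572, -0.1556, 0.0283]
eef_rot: [1.0, -0.003, -0.002, 0.0]
ft_force: [-15.0, 0.5, 8.6]
width: 0.0693
grip_force: 7.1
```

Request:
{"api": "arm_command", "payload": {"moves": [-0.5, 0, 0, 0, -1, 0, 0, 0, -2, 0, 0, 0, -2, 0, 0, 0, -2, 0, 0, 0, -2, 0, 0, 0, -2, 0, 0, 0, 0, 0, -3, 0, 0, 0, -3, 0, 0, 0, -3, 0, 0, 0, -3, 0, 0, 0, -3, 0]}}

```text
time: 9.87
ee_pos: [0.4449, -0.1545, 0.1805]
eef_rot: [1.0, -0.003, 0.001, 0.0]
ft_force: [1.0, -1.2, -0.0]
width: 0.0695
grip_force: 0.0
```

Request:
{"api": "arm_command", "payload": {"moves": [-0.5, 3, -1, 0, -0.5, 3, 0, 0, -0.5, 3, 0, 0, -0.5, 3, 0, 0, -0.5, 3, 0, 0, -0.5, 3, 0, 0, -0.5, 3, 0, 0, -0.5, 3, 0, 0, -0.5, 3, 0, 0, 0, 0, 0, 0, 0, 0, 0, 0]}}

```text
time: 10.78
ee_pos: [0.3973, -0.4262, 0.1883]
eef_rot: [1.0, -0.005, 0.0, 0.0]
ft_force: [-0.6, 0.3, 0.6]
width: 0.0695
grip_force: 0.0
```

Run:
```python
from bench import r
from h import *
s=r.read_state();print(s['ee_pos'],s['ft_force'])
ci=r.camera_info('top');a=r.camera('top')[:,:,::-1].copy();b=r.camera('side')[:,:,::-1]
cv2.imwrite('pics/6.png',np.hstack([cv2.resize(a[110:275,220:390],(400,388),interpolation=cv2.INTER_CUBIC),cv2.resize(b[120:314,180:380],(400,388),interpolation=cv2.INTER_CUBIC)]))
kt,e=fit(ci,edge(a,range(328,362),185,225,1),.046);print('tail',kt,e,'at -.145',np.polyval(kt,-.145))
kf,e=fit(ci,edge(a,range(250,318,2),129,141,1),.012);print('fence',kf,e)
```

```text
[ 0.3972555  -0.42622672  0.18834023] [-0.55375625  0.26032391  0.57177791]
tail [-0.00345964  0.56281546] 0.00017824360943496172 at -.145 0.563317105273448
fence [0.00877785 0.73841401] 0.0002897152524578935
```

View pics/6.png

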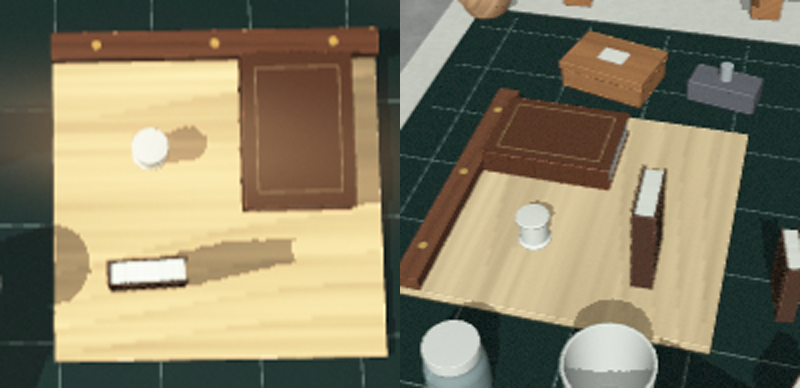

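Job state: the head is against the fence and the notebook, spool, box and weight are all in place. Tail edge and fence slopes differ by about 0.6°, so I'll check squareness with the long edges too.

Run:
```python
from bench import r
from h import *
ci=r.camera_info('top');a=np.mean([r.camera('top')[:,:,::-1].astype(float) for _ in range(4)],0)
t=a.transpose(1,0,2)
def L(nm,rows,c0,c1,s,z):
    p=edge(t,rows,c0,c1,s)[:,::-1];w=onz(ci,p,z);k=np.polyfit(w[:,0],w[:,1],1);e=w[:,1]-np.polyval(k,w[:,0])
    g=abs(e)<2*e.std()+1e-4;k=np.polyfit(w[g,0],w[g,1],1);print(nm,'yaw %.4f'%k[0],'y(.65)=%.4f'%np.polyval(k,.65),'rms',e[g].std())
L('spine',range(145,196),315,330,-1,.012)
L('fore edge',range(145,196),362,376,1,.046)
L('board left',range(142,190),236,249,1,.012)
L('board right',range(205,258),376,390,-1,.012)
L('board right up',range(140,200),374,390,-1,.012)
for nm,c,r0,r1,s,z in(('fence foot',range(246,316,1),129,141,1,.012),('fence back top',range(246,376),115,129,1,.032),('fence back',range(246,376),115,129,1,.032),('near edge',range(246,380),255,270,-1,.012),('tail',range(328,364),190,208,1,.012),('gold tail',range(332,360),183,195,1,.046),('gold head',range(332,360),134,146,1,.046)):
    k,e=fit(ci,edge(a,c,r0,r1,s),z);print(nm,'yaw %.4f'%-k[0],'x(-.145)=%.4f'%np.polyval(k,-.145),e)
```

```text
spine yaw -0.0047 y(.65)=-0.0942 rms 0.00034091235803041805
fore edge yaw -0.0051 y(.65)=-0.2144 rms 0.0002756546203925107
board left yaw -0.0039 y(.65)=0.1121 rms 0.00023630424566398563
board right yaw -0.0069 y(.65)=-0.2475 rms 0.000272979646335081
board right up yaw -0.0056 y(.65)=-0.2473 rms 0.00028625025926388997
fence foot yaw -0.0080 x(-.145)=0.7372 0.00030297372117169306
fence back top yaw -0.0046 x(-.145)=0.7668 0.0007968123556589871
fence back yaw -0.0046 x(-.145)=0.7668 0.0007968123556589871
near edge yaw -0.0051 x(-.145)=0.4070 0.00035406108413216166
tail yaw 0.0038 x(-.145)=0.5674 0.0001824814303149763
gold tail yaw 0.0138 x(-.145)=0.5867 0.00012584363458393867
gold head yaw 0.0151 x(-.145)=0.7227 0.00017477191873839005
```

The long edges put the book at -0.005 rad, the same as the board. The fence reaction was centred during the press, so the contact was full-face. Tail at 0.567 + 0.170 = 0.737 equals the fence face. Handing in.

```bash
python3 -c "
from bench import r
print(r.close_job())"
```

```text
the job is handed in; nothing more can be done
None
```

The tall book was pushed over and slid head-first until it lay flush and square against the fence, by my measurements. The small book still stands, nothing else appears to have moved, and the job is handed in (about 11 s used; no verdict was returned).

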